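Uncover the tared vial and hold it up with the tongs

ROBOT

A 6-joint arm with a two-finger parallel gripper is mounted at the origin on a cart in front of the work surface, level with it; the furniture and walls round the work are solid. World frame = base frame: x ahead of the robot, y to its left, z up, the work surface at z = 0. Lengths are in m, angles in rad, forces in N, time in s.
With the tool pointing down it reaches from about 0.25 to 0.775 m from the base axis. Payload 4 kg.
Tool frame: the origin (TCP) lies at the centre of the arm's flange, where the gripper is bolted on; the fingertips stand 199 mm ahead of it and the grasp point (between the pads) lies 180 mm ahead of it (robot.tcp_to_tips is the z of the fingertips in the tool frame, in m); z points along the fingers, y is the line along which they close (so a half turn about z gives the same grasp; the last joint's range is limited). The gripper opens to 94 mm and grips with 3 to 60 N. Pads are 16 mm wide; open, the fingers measure 119 mm over their backs; the gripper's body (75 mm by 177 mm) begins 78 mm behind the grasp point.
Start: joints at [-1.204, 0.087, 1.371, -0, 1.684, -0.103], TCP at [0.249, -0.49, 0.405] pointing down, gripper open.
Joint ranges: [-3.1, 3.1], [-0.76, 2.03], [0.27, 2.55], [-1.08, 4.22], [0.17, 2.65], [-2.57, 2.57]. Speed limits (rad/s): [2.79, 2.79, 3.14, 3.14, 3.14, 3.14].

INTERFACE

Orientations are given as [roll, pitch, yaw] about the fixed x, y, z axes, in that order (R = Rz(yaw) Ry(pitch) Rx(roll)).
In Python, from bench import robot gives the robot as it stands.
- The arm moves only by the tool play_rows, never from a script. Its arguments are lists of equal length, an entry for each row: "translation": the shift along the tool's x, y, z scaled (see below), a list of three; "twist": the turn, a rotation vector about the tool's x, y, z scaled (see below), a list of three; "gripper": the opening, from -1 (shut) to 1 (fully open). A call has 1 to 8 rows; each row shifts and turns the commanded pose from where the row before left it, along the tool's axes as they then stand; what a row does not reach is not made up. The controller multiplies each number of a shift by 0.04 m and each number of a turn by 0.1 rad. A row lasts 1/10 s, in which the tool goes at most 50 mm and 8.59 degrees, less where a joint would pass 70% of its speed; a pose out of reach is approached as far as the arm can. A call with a number of a shift or a turn outside -1 to 1 is refused whole. A call with a gripper value outside its range is refused whole. The fingers move at their own pace and stop on an object; the grip force is fixed at half the most. Time passes only in rows, so rows that do not move let the fingers close. It gives the time, the measured TCP pose, the force, the opening and the grip force at its end, in the units of the state.
- robot.get_obs(): the state, without advancing time (a new reading comes with each control period).
- robot.snapshot(name): name is "scene" or "top" or "wrist"; returns the picture (480x640x3 uint8, red, green, blue); there is no depth.
- robot.camera_model(name): a dict with "camera_matrix" (3x3 intrinsics, pixels), "rvec" (rotation vector, rad) and "tvec" (3), from world to camera coordinates, as OpenCV has them. Camera axes: x right, y down, z forward; pixel columns grow to the right and rows downward; lengths in m; the calibration is good to about 2 mm. The wrist camera is an equidistant fisheye: a pixel r from the principal point sees the ray r / f radians off the axis. A picture is of the moment at which its call begins: read the wrist's pose just before it. camera_model takes no time and is no camera call; for the wrist camera it gives the pose at the moment of the call.
- robot.close_job(): hands the job in; it is judged then, once.
Trained networks look in the newest picture that a camera, given by its name, has taken for a name from the list of things; names that differ only in an ending like _2 or _b are one class to them, and where a whole thing is asked for, a point or a joint stands for the part that bears it (a point fixed in the world has none). Each returns a list of dicts, best first, with "score" (0 to 1); they miss things now and then, are a little off and sometimes report something else, mostly with a low value. They report only what shows in the picture. A call takes as long as a camera call. They do not tell look-alikes from the thing itself.
- robot.recognise(name, camera): "centre" ([x, y, z] in m, in world coordinates, good to about 4 mm: the middle of the surface that is visible of it).
- robot.spot_point(name, camera): "centre" ([x, y, z] in m, in world coordinates, good to about 4 mm: a listed point, or the origin of a listed thing).
The state is a dict: "time": time; "joint_positions": joint angles; "qvel": joint speeds; "joint_torque": joint torques, N m; "tool_pos": TCP position; "ee_rot": TCP orientation; "wrist_force": force on the tool from outside, world axes, zero at the start; "wrist_torque": the same for the moment, N m; "width": finger opening in m; "finger_force": force on a finger pad.
Only numpy, scipy, OpenCV 4.12 (cv2) and the standard library are available. Lean on these libraries where they do the work, as an engineer would, in place of code of your own. Each camera call takes 0.05 s, during which the arm holds its last target. There are 200 camera calls.

TASK

Hang the folded dust cover astride the horizontal bar of the rail and let go of it, then take the spring tongs out of their holder and with their jaws pick up the sample vial that stood under the cover. Finish while holding: keep the vial gripped in the tongs, steady, roughly upright and at least a hand's breadth (10 cm) above the worktop, when the program ends. The vial is weighed, so never touch it with the gripper itself or tip it over, and leave the dropper bottle, the beaker and the tape roll where they are.

Things in the scene. Friction and masses are not known exactly. Their poses are not given: they have to be found in the camera images.
- cover: Loose dust cover, 70 g, standing over the vial: inverted V of 3 mm aluminium sheet with open ends, 116 mm (x) by 80 mm (y) at the foot, sides 33 degrees from vertical. A grey grip strip stands up along the fold, 10 mm thick (x), 60 mm long (y), up to 124 mm above the underside: pinch it at 108 to 115 mm, fingertips no lower than 88 mm. Origin: centre of the underside; z up, y along the fold.
- cover_fold (a point): Centre of the cover's inner fold (the inside of the V), 85 mm above the cover's underside.
- rail: Fixed steel rail: round bar, 12 mm diameter, 200 mm long along its own y, on two end posts, bar axis 140 mm above the worktop. Origin: on the worktop under the bar's middle. With the cover astride, the cover's inner fold sits about 11 mm above the bar's axis. Rail and holder stand one to the left, one to the right of the cover.
- holder: Fixed grey tongs holder: an upright open pocket 40 mm high, inside 22 mm (x) by 62 mm (y), floor 4 mm above the worktop, on a 60 x 95 mm foot. Origin: centre of the underside. The tongs stand in it jaws down and come out straight up.
- tongs: Loose spring tongs, 85 g, 125 mm tall, jaws down: a steel bow on top, two flat arms 16 mm wide hinged under it (axes along x, 113 mm above the jaw tips, 30 mm apart in y). Origin: level with the jaw tips, midway between the arms; z up to the bow, y from arm to arm.
- tongs_jaws (a point): Midway between the jaw pads, 13 mm above the jaw tips; the rubber pads reach from 0 to 26 mm above the tips. The jaws close about 3 mm for each mm of squeeze at the grips.
- tongs_grip (a point): Middle of the tongs' grey grips, 79 mm above the jaw tips. The grips are on the outer faces of the arms, 59 to 99 mm up, 45 mm across (y) when open, 38 mm with the jaws 20 mm apart: squeeze them along y. A spring opens the arms (2.5 N at each grip to start, 5 N at 20 mm jaw gap), so squeezed to 42.5 mm across the tongs can be carried with the jaws still about 33 mm apart.
- tongs_left (a joint): Angle of one tongs arm (the other mirrors it), rad: 0.10 fully open (jaws 41 mm apart), 0 arms parallel with jaws 20 mm apart, -0.07 shut to 6 mm.
- vial: Loose sample vial with a white screw cap, 30 g, 20 mm in diameter and 48 mm tall (body below 38 mm is plain cylinder), standing under the cover, within 12 mm of its centre. Origin: centre of its underside; z up.
- dropper_bottle: Loose bystander: small amber bottle with a black cap, 30 mm wide, 75 mm tall. Origin: centre of its underside.
- beaker: Loose bystander: small glass beaker, 50 mm wide, 56 mm tall. Origin: centre of its underside.
- tape_roll: Loose bystander: roll of tape lying flat, 82 mm wide, 19 mm tall. Origin: centre of its underside.
Not all that is in view belongs to the job. Leave any yellow look-alike of the holder alone.

How it is judged:
By the outcome, as a careful person would: the job done as asked, in the order asked, and still so for the second after the job is handed in, while the arm keeps its last pose, push and grip.
It also fails if it takes over 69 s, if anything falls off the work surface, if the arm or the gripper's body presses on something with over 40 N, if the wrist force passes 120 N, or if a joint passes its speed limit or range.

## Working session

There is one attempt and no reset: what is moved stays moved. The work goes in short steps, Python scripts to look and compute and a tool call to move; the robot and the scene stay as the last step left them, time stands still between calls to the robot, and variables do not carry over. Pictures are saved under pics/ and viewed, at most 15 in all, crops included, and the job is handed in when it is done.

Besides the shell and the picture viewer there is one more tool, called after ">>>" as name(argument=value, ...), one argument or row to a line, values as JSON. play_rows: Moves the arm, as the interface text tells. Its arguments: {"type":"object","properties":{"translation":{"type":"array","items":{"type":"array","items":{"type":"number","minimum":-1,"maximum":1}}},"twist":{"type":"array","items":{"type":"array","items":{"type":"number","minimum":-1,"maximum":1}}},"gripper":{"type":"array","items":{"type":"number"}}},"required":["translation","twist","gripper"]}

```bash
mkdir -p pics; cat > h.py <<'E'
import numpy as np, cv2
from bench import robot
def rep(name,cam,pt=True):
    f=robot.spot_point if pt else robot.recognise
    return [(np.round(d["centre"],3).tolist(),round(d["score"],2)) for d in f(name,cam)[:3]]
def snap(cam,fn):
    im=robot.snapshot(cam); cv2.imwrite("pics/"+fn,im[:,:,::-1]); return im
def obs():
    o=robot.get_obs()
    print({k:np.round(o[k],3).tolist() for k in ["time","tool_pos","ee_rot","wrist_force","width","finger_force","joint_positions"]})
E
python3 - <<'E'
from h import *
a=snap("scene","s1.png"); b=snap("top","t1.png")
for c in ["top","scene"]:
    for n in ["cover","cover_fold","rail","holder","tongs","tongs_grip","vial","dropper_bottle","beaker","tape_roll"]:
        print(c,n,rep(n,c))
obs()
for c in["top","scene"]:
    m=robot.camera_model(c);print({k:np.round(m[k],3).tolist() for k in m if k in("camera_matrix","rvec","tvec")})
E
```

```text
top cover [([0.501, -0.049, 0.001], 0.59)]
top cover_fold [([0.501, -0.048, 0.085], 0.79), ([0.377, -0.104, -0.001], 0.4)]
top rail [([0.512, 0.272, 0.003], 0.8)]
top holder [([0.404, -0.42, -0.002], 0.78), ([0.519, -0.294, 0.004], 0.55), ([0.499, -0.047, 0.001], 0.51)]
top tongs [([0.512, -0.299, 0.006], 0.52)]
top tongs_grip [([0.52, -0.298, 0.082], 0.46)]
top vial [([0.511, 0.275, -0.001], 0.57)]
top dropper_bottle [([0.692, -0.018, -0.001], 0.67)]
top beaker [([0.501, -0.046, 0.0], 0.66), ([0.38, -0.102, -0.001], 0.47)]
top tape_roll [([0.377, 0.07, -0.0], 0.81)]
scene cover [([0.502, -0.048, -0.002], 0.65)]
scene cover_fold [([0.497, -0.048, 0.083], 0.94)]
scene rail [([0.374, 0.067, -0.006], 0.47)]
scene holder [([0.52, -0.295, -0.002], 0.91), ([0.376, -0.104, 0.0], 0.49)]
scene tongs [([0.522, -0.291, 0.004], 0.88), ([0.498, -0.038, 0.003], 0.25)]
scene tongs_grip [([0.498, -0.046, 0.084], 0.73), ([0.522, -0.298, 0.086], 0.62)]
scene vial [([0.498, -0.039, 0.003], 0.51)]
scene dropper_bottle [([0.693, -0.019, 0.0], 0.66)]
scene beaker [([0.374, -0.103, 0.0], 0.69)]
scene tape_roll [([0.374, 0.07, -0.005], 0.62)]
{'time': 1.1, 'tool_pos': [0.249, -0.49, 0.405], 'ee_rot': [3.141, 0.0, 0.47], 'wrist_force': [0.346, 0.356, -0.131], 'width': 0.094, 'finger_force': 0.0, 'joint_positions': [-1.204, 0.087, 1.371, -0.0, 1.684, -0.103]}
{'camera_matrix': [[501.017, 0.0, 320.117], [0.0, 501.017, 243.513], [0.0, 0.0, 1.0]], 'rvec': [2.137, -2.151, 0.17], 'tvec': [-0.023, 0.523, 1.508]}
{'camera_matrix': [[516.18, 0.0, 319.732], [0.0, 516.18, 234.772], [0.0, 0.0, 1.0]], 'rvec': [0.709, -2.526, 1.234], 'tvec': [0.44, 0.261, 1.0]}
```

View pics/t1.png

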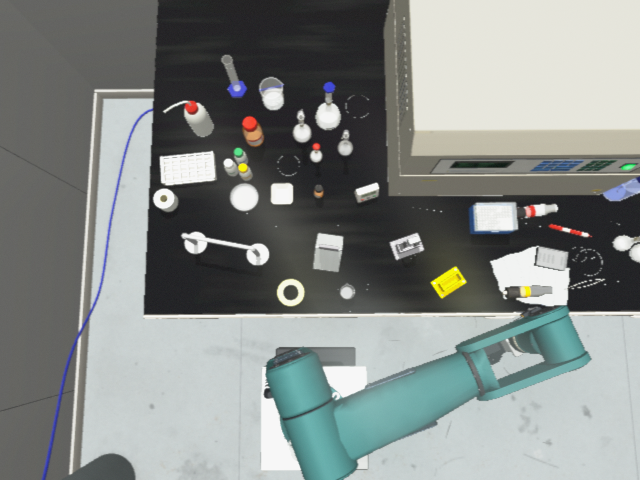

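View pics/s1.png

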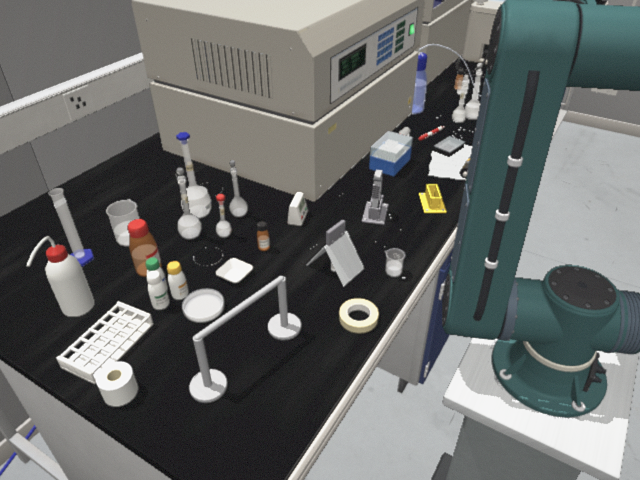

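The top view shows the rail bar from about (185,237) to (260,252), the cover at (328,250) and the tongs in their holder at (407,246). The yellow decoy is at (449,282). I'll enlarge the three that matter for their yaws.

```bash
python3 - <<'E'
from h import *
im=cv2.imread("pics/t1.png")
r=cv2.resize(im[215:280,170:280],None,fx=7,fy=7,interpolation=cv2.INTER_CUBIC)[:300,:770]
c=cv2.resize(im[228:278,310:350],None,fx=6,fy=6,interpolation=cv2.INTER_CUBIC)
t=cv2.resize(im[226:266,385:430],None,fx=7.5,fy=7.5,interpolation=cv2.INTER_CUBIC)
o=np.zeros((600,800,3),np.uint8)
o[:300,:770]=r; o[300:600,:240]=c; o[300:600,260:260+t.shape[1]]=t[:300]
cv2.imwrite("pics/crop.png",o)
E
```

```text
(no output)
```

View pics/crop.png

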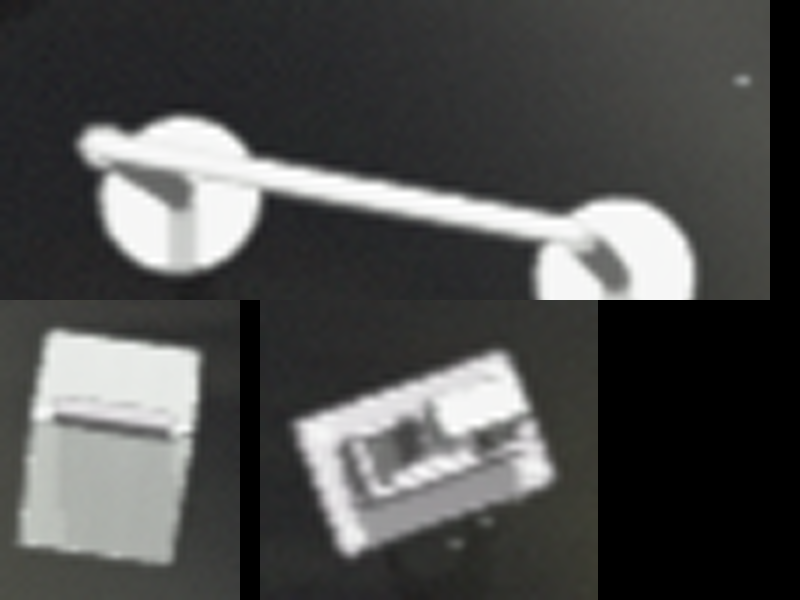

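```bash
cat >> h.py <<'E'
def back(cam,uv,z):
    m=robot.camera_model(cam);R=cv2.Rodrigues(np.array(m["rvec"],float))[0];t=np.array(m["tvec"],float).ravel()
    K=np.array(m["camera_matrix"]);d=(np.c_[np.array(uv,float),np.ones(len(uv))]@np.linalg.inv(K).T)@R
    C=-R.T@t; return C+d*((z-C[2])/d[:,2])[:,None]
E
python3 - <<'E'
from h import *
def cr(p,u0,v0,f,ox,oy): return [(u0+(x-ox+.5)/f-.5,v0+(y-oy+.5)/f-.5) for x,y in p]
def ang(a,b): d=b-a; return np.degrees(np.arctan2(d[1],d[0]))
B=back("top",cr([(590,236),(100,146)],170,215,7,0,0),.146);print("bar",B.round(3),B.mean(0),ang(B[0],B[1])-90,np.linalg.norm(B[0]-B[1]))
C=back("top",cr([(47,331),(201,350),(172,564),(20,547)],310,228,6,0,300),0);print("cover",C.round(3),C.mean(0),ang(C[1],C[0])-90,ang(C[2],C[3])-90,ang(C[2],C[1]),[np.linalg.norm(C[i]-C[i-1]).round(3) for i in range(4)])
H=back("top",cr([(293,423),(505,350),(553,480),(347,557)],385,226,7.5,260,300),0.003);print("hold",H.round(3),H.mean(0),ang(H[1],H[0])-90,ang(H[2],H[3])-90,ang(H[2],H[1]),[np.linalg.norm(H[i]-H[i-1]).round(3) for i in range(4)])
E
```

```text
bar [[0.494 0.165 0.146]
 [0.533 0.367 0.146]] [0.51361949 0.26591444 0.146     ] -10.848491911301124 0.20568837858149888
cover [[ 0.564 -0.018  0.   ]
 [ 0.553 -0.099  0.   ]
 [ 0.44  -0.083  0.   ]
 [ 0.449 -0.003  0.   ]] [ 0.50164541 -0.05078033  0.        ] -7.497116925697227 -6.783470856759237 -8.409372961191528 [np.float64(0.116), np.float64(0.082), np.float64(0.115), np.float64(0.08)]
hold [[ 0.533 -0.245  0.003]
 [ 0.563 -0.335  0.003]
 [ 0.508 -0.354  0.003]
 [ 0.475 -0.266  0.003]] [ 0.51970918 -0.29975692  0.003     ] 18.709552804419147 20.069131538578347 18.08888147709499 [np.float64(0.061), np.float64(0.096), np.float64(0.059), np.float64(0.094)]
```

```bash
cat >> h.py <<'E'
from scipy.spatial.transform import Rotation as Ro
def plan(p,yaw,n,show=None):
    "rows from the present pose to p, tool down with this yaw"
    o=robot.get_obs();R0=Ro.from_euler("xyz",o["ee_rot"]);x0=np.array(o["tool_pos"])
    R1=Ro.from_euler("xyz",[np.pi,0,yaw]);w=(R0.inv()*R1).as_rotvec()
    T=[];d=(np.array(p)-x0)/n
    for i in range(n): T.append((R0*Ro.from_rotvec(w*i/n)).inv().apply(d)/.04)
    print("t",round(o["time"],2),"pos",x0.round(4),"rpy",np.round(o["ee_rot"],3),"F",np.round(o["wrist_force"],1),"w",round(o["width"],4),round(o["finger_force"],1))
    print("T",np.round(T,2).tolist());print("W",np.round(w/n/.1,3).tolist())
E
python3 - <<'E'
from h import *
plan([.501,-.049,.42],1.438,16)
E
```

```text
t 1.1 pos [ 0.249  -0.4904  0.4047] rpy [3.141 0.    0.47 ] F [ 0.3  0.4 -0.1] w 0.0937 0.0
T [[0.66, -0.44, -0.02], [0.69, -0.4, -0.02], [0.71, -0.35, -0.02], [0.73, -0.31, -0.02], [0.75, -0.27, -0.02], [0.76, -0.22, -0.02], [0.78, -0.17, -0.02], [0.78, -0.13, -0.02], [0.79, -0.08, -0.02], [0.79, -0.03, -0.02], [0.79, 0.02, -0.02], [0.79, 0.07, -0.02], [0.79, 0.11, -0.02], [0.78, 0.16, -0.02], [0.77, 0.21, -0.02], [0.75, 0.25, -0.02]]
W [0.0, 0.0, -0.605]
```

>>> play_rows(
  translation=[
    [0.66,-0.44,-0.02],
    [0.69,-0.4,-0.02],
    [0.71,-0.35,-0.02],
    [0.73,-0.31,-0.02],
    [0.75,-0.27,-0.02],
    [0.76,-0.22,-0.02],
    [0.78,-0.17,-0.02],
    [0.78,-0.13,-0.02],
  ],
  twist=[
    [0,0,-0.605],
    [0,0,-0.605],
    [0,0,-0.605],
    [0,0,-0.605],
    [0,0,-0.605],
    [0,0,-0.605],
    [0,0,-0.605],
    [0,0,-0.605],
  ],
  gripper=[1,1,1,1,1,1,1,1],
)

```text
time: 1.9
tool_pos: [0.3749, -0.2683, 0.4113]
ee_rot: [3.141, 0.0, 0.956]
wrist_force: [0.7, 0.0, -0.0]
width: 0.0941
finger_force: 0.0
```

>>> play_rows(
  translation=[
    [0.79,-0.08,-0.02],
    [0.79,-0.03,-0.02],
    [0.79,0.02,-0.02],
    [0.79,0.07,-0.02],
    [0.79,0.11,-0.02],
    [0.78,0.16,-0.02],
    [0.77,0.21,-0.02],
    [0.75,0.25,-0.02],
  ],
  twist=[
    [0,0,-0.605],
    [0,0,-0.605],
    [0,0,-0.605],
    [0,0,-0.605],
    [0,0,-0.605],
    [0,0,-0.605],
    [0,0,-0.605],
    [0,0,-0.605],
  ],
  gripper=[1,1,1,1,1,1,1,1],
)

```text
time: 2.7
tool_pos: [0.5008, -0.0475, 0.4176]
ee_rot: [3.141, 0.0, 1.44]
wrist_force: [-0.7, -0.7, 0.8]
width: 0.0939
finger_force: 0.0
```

```bash
python3 - <<'E'
from h import *
snap("wrist","w1.png")
for n in ["cover_fold","cover"]: print(rep(n,"wrist"))
plan([.501,-.049,.292],1.438,6)
E
```

```text
[([0.504, -0.048, 0.086], 0.83), ([0.518, -0.297, 0.017], 0.72)]
[([0.501, -0.048, -0.001], 0.87)]
t 2.85 pos [ 0.5008 -0.0476  0.4173] rpy [-3.141  0.     1.44 ] F [-0.7 -0.2 -0.7] w 0.0941 0.0
T [[-0.01, 0.0, 0.52], [-0.01, 0.0, 0.52], [-0.01, 0.0, 0.52], [-0.01, 0.0, 0.52], [-0.01, 0.0, 0.52], [-0.01, 0.0, 0.52]]
W [-0.001, 0.001, 0.004]
```

View pics/w1.png

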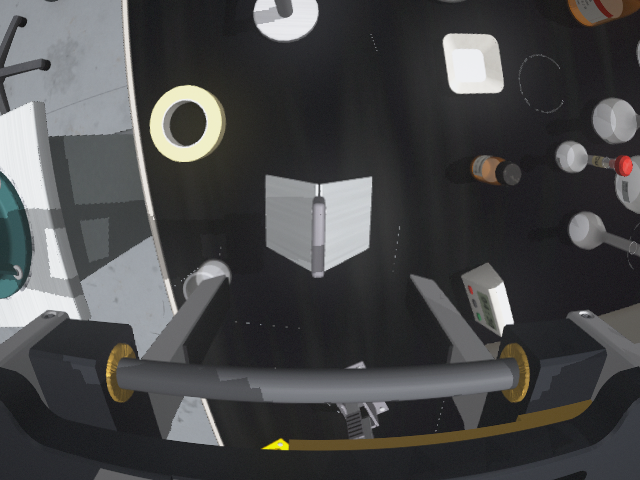

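The wrist view shows the strip upright at (318,237), midway between the fingers and square to them. Next I descend and pinch.

>>> play_rows(
  translation=[
    [0,0,0.6],
    [0,0,0.7],
    [0,0,0.7],
    [0,0,0.6],
    [0,0,0.4],
    [0,0,0.12],
    [0,0,0],
    [0,0,0],
  ],
  twist=[
    [0,0,0],
    [0,0,0],
    [0,0,0],
    [0,0,0],
    [0,0,0],
    [0,0,0],
    [0,0,0],
    [0,0,0],
  ],
  gripper=[1,1,1,1,1,1,-0.5,-0.5],
)

```text
time: 3.65
tool_pos: [0.5006, -0.0494, 0.2939]
ee_rot: [3.14, 0.0, 1.437]
wrist_force: [0.7, 0.4, -0.2]
width: 0.0815
finger_force: 0.0
```

>>> play_rows(
  translation=[
    [0,0,0],
    [0,0,0],
    [0,0,0],
    [0,0,0],
    [0,0,0],
    [0,0,0],
    [0,0,0],
    [0,0,0],
  ],
  twist=[
    [0,0,0],
    [0,0,0],
    [0,0,0],
    [0,0,0],
    [0,0,0],
    [0,0,0],
    [0,0,0],
    [0,0,0],
  ],
  gripper=[-0.5,-0.5,-1,-1,-1,-1,-1,-1],
)

```text
time: 4.45
tool_pos: [0.5004, -0.0488, 0.2926]
ee_rot: [-3.142, 0.0, 1.438]
wrist_force: [-0.1, -0.5, 0.2]
width: 0.0176
finger_force: 0.0
```

>>> play_rows(
  translation=[
    [0,0,0],
    [0,0,0],
    [0,0,0],
    [0,0,0],
    [0,0,0],
  ],
  twist=[
    [0,0,0],
    [0,0,0],
    [0,0,0],
    [0,0,0],
    [0,0,0],
  ],
  gripper=[-1,-1,-1,-1,-1],
)

```text
time: 4.95
tool_pos: [0.5003, -0.0488, 0.2926]
ee_rot: [-3.141, 0.0, 1.438]
wrist_force: [0.1, 0.2, -0.4]
width: 0.0099
finger_force: 30.0
```

>>> play_rows(
  translation=[
    [0,0,-0.1],
    [0,0,-0.3],
    [0,0,-0.6],
    [0,0,-0.8],
    [0,0,-0.8],
    [0,0,-0.8],
    [0,0,-0.6],
    [0,0,-0.3],
  ],
  twist=[
    [0,0,0],
    [0,0,0],
    [0,0,0],
    [0,0,0],
    [0,0,0],
    [0,0,0],
    [0,0,0],
    [0,0,0],
  ],
  gripper=[-1,-1,-1,-1,-1,-1,-1,-1],
)

```text
time: 5.75
tool_pos: [0.5001, -0.0487, 0.4689]
ee_rot: [3.135, 0.001, 1.438]
wrist_force: [-0.0, 0.6, -0.7]
width: 0.01
finger_force: 30.0
```

```bash
python3 - <<'E'
from h import *
robot.snapshot("top")
for n in ["vial","cover_fold","rail"]: print(rep(n,"top"))
robot.snapshot("scene")
for n in ["vial","cover_fold","rail"]: print(rep(n,"scene"))
plan([.513,.268,.47],1.381,11)
E
```

```text
[([0.377, -0.105, -0.0], 0.48)]
[([0.501, -0.048, 0.26], 0.54), ([0.518, -0.3, 0.017], 0.42)]
[([0.512, 0.272, 0.001], 0.6)]
[([0.5, -0.046, 0.174], 0.73)]
[([0.496, -0.042, 0.0], 0.62), ([0.498, -0.047, 0.254], 0.58)]
[]
t 6.15 pos [ 0.5003 -0.0488  0.4629] rpy [-3.138 -0.     1.438] F [ 0.7 -0.1 -0.3] w 0.0097 30.0
T [[0.72, -0.07, -0.02], [0.72, -0.07, -0.02], [0.72, -0.07, -0.02], [0.72, -0.08, -0.02], [0.72, -0.08, -0.02], [0.72, -0.09, -0.02], [0.72, -0.09, -0.02], [0.71, -0.09, -0.02], [0.71, -0.1, -0.02], [0.71, -0.1, -0.02], [0.71, -0.1, -0.02]]
W [-0.003, -0.0, 0.052]
```

>>> play_rows(
  translation=[
    [0.3,-0.03,-0.02],
    [0.6,-0.06,-0.02],
    [0.8,-0.08,-0.02],
    [0.8,-0.08,-0.02],
    [0.8,-0.09,-0.02],
    [0.8,-0.09,-0.02],
    [0.8,-0.09,-0.02],
    [0.8,-0.1,-0.02],
  ],
  twist=[
    [0,0,0.05],
    [0,0,0.05],
    [0,0,0.05],
    [0,0,0.05],
    [0,0,0.05],
    [0,0,0.05],
    [0,0,0.05],
    [0,0,0.05],
  ],
  gripper=[-1,-1,-1,-1,-1,-1,-1,-1],
)

```text
time: 6.95
tool_pos: [0.51, 0.1825, 0.4707]
ee_rot: [-3.141, -0.0, 1.398]
wrist_force: [0.4, 0.8, 0.3]
width: 0.0097
finger_force: 30.0
```

>>> play_rows(
  translation=[
    [0.8,-0.1,-0.02],
    [0.8,-0.1,-0.02],
    [0.6,-0.08,-0.02],
    [0.4,-0.05,0],
    [0.2,-0.03,0],
    [0,0,0],
  ],
  twist=[
    [0,0,0.05],
    [0,0,0.05],
    [0,0,0.05],
    [0,0,0.05],
    [0,0,0.05],
    [0,0,0],
  ],
  gripper=[-1,-1,-1,-1,-1,-1],
)

```text
time: 7.55
tool_pos: [0.5163, 0.2938, 0.4729]
ee_rot: [-3.141, 0.001, 1.374]
wrist_force: [-0.2, -0.4, -0.8]
width: 0.0096
finger_force: 30.0
```

```bash
python3 - <<'E'
from h import *
im=snap("top","t2.png"); print(rep("vial","top"),rep("cover_fold","top"),rep("rail","top"))
cv2.imwrite("pics/t2c.png",cv2.resize(im[170:290,150:350,::-1],None,fx=4,fy=4,interpolation=cv2.INTER_CUBIC))
s=snap("scene","s2.png");print(rep("vial","scene"),rep("cover_fold","scene"))
plan([.513,.268,.36],1.381,5)
E
```

```text
[([0.498, -0.039, -0.002], 0.44)] [([0.52, 0.295, 0.267], 0.54)] [([0.512, 0.273, -0.003], 0.77)]
[([0.497, -0.039, -0.001], 0.65), ([0.521, -0.297, -0.002], 0.47)] []
t 7.9 pos [0.5165 0.2923 0.4737] rpy [ 3.141 -0.     1.372] F [ 0.5  0.1 -0.1] w 0.0094 30.0
T [[-0.12, 0.01, 0.57], [-0.12, 0.01, 0.57], [-0.12, 0.01, 0.57], [-0.12, 0.01, 0.57], [-0.12, 0.01, 0.57]]
W [0.001, -0.0, -0.019]
```

View pics/s2.png

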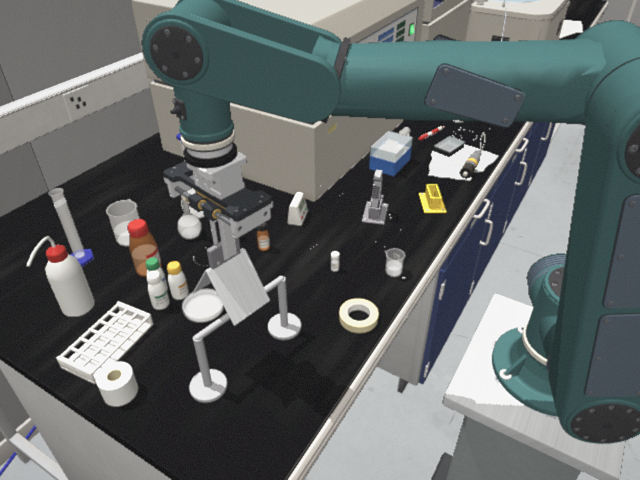

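View pics/t2c.png

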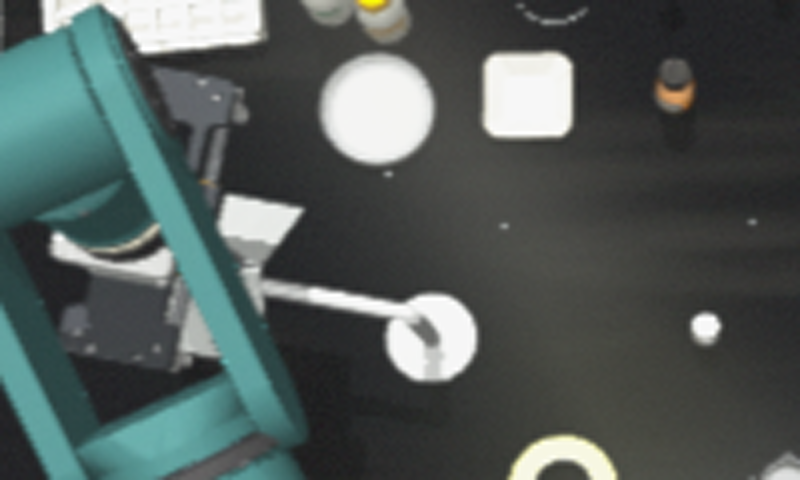

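Both pictures show the cover hanging level from the gripper over the bar, slightly too far along it. The vial stands upright at (335,262) in the scene view, and its cap is at crop (706,328). I'll shift back along the bar and lower the cover.

>>> play_rows(
  translation=[
    [-0.3,0,0.1],
    [-0.3,0.02,0.4],
    [0,0.01,0.6],
    [0,0.01,0.6],
    [0,0,0.5],
    [0,0,0.3],
    [0,0,0.12],
    [0,0,0],
  ],
  twist=[
    [0,0,-0.05],
    [0,0,-0.05],
    [0,0,0],
    [0,0,0],
    [0,0,0],
    [0,0,0],
    [0,0,0],
    [0,0,0],
  ],
  gripper=[-1,-1,-1,-1,-1,-1,-1,-1],
)

```text
time: 8.7
tool_pos: [0.5132, 0.2689, 0.3684]
ee_rot: [-3.141, 0.001, 1.382]
wrist_force: [0.0, -0.3, -1.1]
width: 0.0098
finger_force: 30.0
```

```bash
python3 - <<'E'
from h import *
im=snap("scene","s3.png")
cv2.imwrite("pics/s3c.png",cv2.resize(im[180:420,140:380,::-1],None,fx=2.5,fy=2.5,interpolation=cv2.INTER_CUBIC))
print(rep("cover_fold","scene"))
plan([.513,.268,.354],1.381,3)
E
```

```text
[([0.509, 0.269, 0.16], 0.93)]
t 8.8 pos [0.5135 0.2692 0.3699] rpy [ 3.140e+00 -1.000e-03  1.383e+00] F [ 0.2  0.1 -0.2] w 0.0099 30.0
T [[-0.01, -0.0, 0.13], [-0.01, -0.0, 0.13], [-0.01, -0.0, 0.13]]
W [0.006, -0.003, 0.006]
```

View pics/s3c.png

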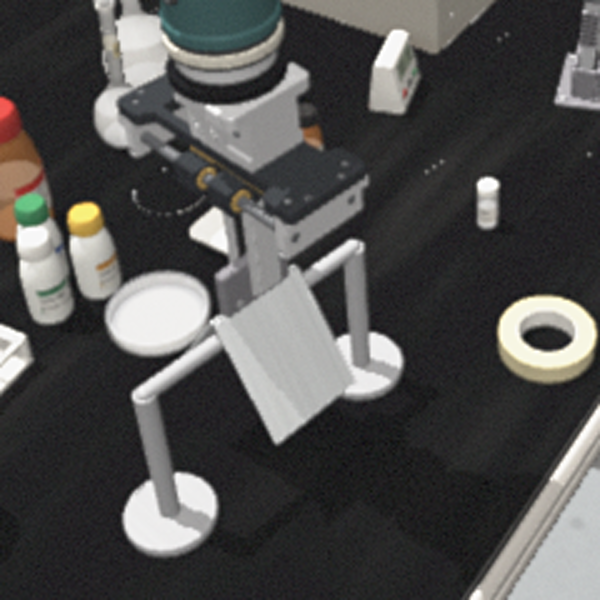

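The cover straddles the bar at mid-length, with the fold about 10 mm above its seat.

>>> play_rows(
  translation=[
    [0,0,0.1],
    [0,0,0.1],
    [0,0,0.05],
    [0,0,0],
  ],
  twist=[
    [0,0,0],
    [0,0,0],
    [0,0,0],
    [0,0,0],
  ],
  gripper=[-1,-1,-1,-1],
)

```text
time: 9.2
tool_pos: [0.5136, 0.2692, 0.3589]
ee_rot: [3.14, -0.0, 1.383]
wrist_force: [2.5, -0.6, 0.3]
width: 0.0098
finger_force: 30.0
```

>>> play_rows(
  translation=[
    [0,0.03,0.02],
    [0,0.02,0.03],
    [0,0,0],
  ],
  twist=[
    [0,0,0],
    [0,0,0],
    [0,0,0],
  ],
  gripper=[-1,-1,-1],
)

```text
time: 9.5
tool_pos: [0.5147, 0.269, 0.3584]
ee_rot: [-3.14, -0.001, 1.383]
wrist_force: [-2.6, -0.3, 6.4]
width: 0.0101
finger_force: 30.0
```

Seated, with 6 N upward. Next I release gently.

>>> play_rows(
  translation=[
    [0,0,0],
    [0,0,0],
    [0,0,0],
    [0,0,0],
    [0,0,0],
    [0,0,0],
    [0,0,0],
    [0,0,0],
  ],
  twist=[
    [0,0,0],
    [0,0,0],
    [0,0,0],
    [0,0,0],
    [0,0,0],
    [0,0,0],
    [0,0,0],
    [0,0,0],
  ],
  gripper=[-0.75,-0.7,-0.65,-0.6,-0.5,-0.3,0,0.2],
)

```text
time: 10.3
tool_pos: [0.5153, 0.2689, 0.3566]
ee_rot: [3.142, 0.0, 1.383]
wrist_force: [0.1, 0.0, 0.2]
width: 0.0442
finger_force: 0.0
```

>>> play_rows(
  translation=[
    [0,0,0],
    [0,0,0],
    [0,0,-0.2],
    [0,0,-0.6],
    [0,0,-0.8],
    [0,0,-0.7],
    [0,0,-0.4],
    [0,0,0],
  ],
  twist=[
    [0,0,0],
    [0,0,0],
    [0,0,0],
    [0,0,0],
    [0,0,0],
    [0,0,0],
    [0,0,0],
    [0,0,0],
  ],
  gripper=[0.3,0.3,0.3,0.3,0.3,0.3,0.3,0.3],
)

```text
time: 11.1
tool_pos: [0.5151, 0.2689, 0.469]
ee_rot: [3.135, -0.004, 1.383]
wrist_force: [-0.2, 0.2, -0.1]
width: 0.0608
finger_force: 0.0
```

```bash
python3 - <<'E'
from h import *
im=snap("scene","s4.png")
cv2.imwrite("pics/s4c.png",cv2.resize(im[180:420,140:440,::-1],None,fx=2,fy=2,interpolation=cv2.INTER_CUBIC))
print(rep("cover_fold","scene"),rep("cover","scene"))
plan([.52,-.298,.40],.33,16)
E
```

```text
[([0.513, 0.271, 0.148], 0.56)] [([0.515, 0.27, 0.067], 0.81), ([0.696, -0.02, 0.0], 0.67)]
t 11.25 pos [0.5152 0.2689 0.4636] rpy [-3.140e+00  1.000e-03  1.383e+00] F [-0.1 -0.4 -0.6] w 0.061 0.0
T [[-0.87, 0.17, 0.1], [-0.86, 0.23, 0.1], [-0.84, 0.29, 0.1], [-0.82, 0.34, 0.1], [-0.79, 0.39, 0.1], [-0.77, 0.44, 0.1], [-0.74, 0.49, 0.1], [-0.7, 0.54, 0.1], [-0.66, 0.59, 0.1], [-0.62, 0.63, 0.1], [-0.58, 0.67, 0.1], [-0.54, 0.7, 0.1], [-0.49, 0.74, 0.1], [-0.44, 0.77, 0.1], [-0.39, 0.8, 0.1], [-0.33, 0.82, 0.1]]
W [-0.0, 0.001, 0.658]
```

View pics/s4c.png

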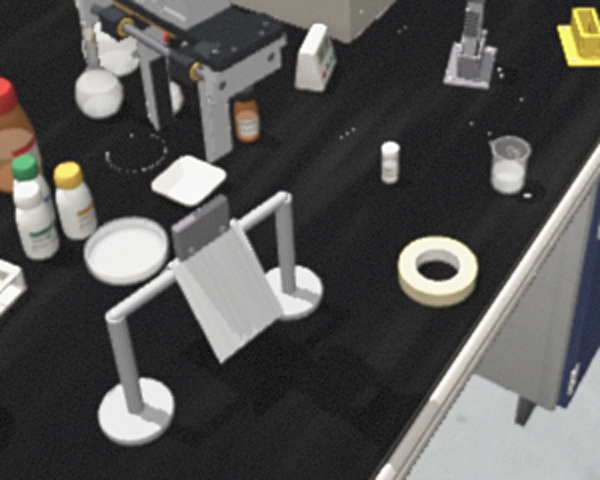

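The cover hangs centred and level on the bar, released. On to the tongs.

>>> play_rows(
  translation=[
    [-0.87,0.17,0],
    [-0.86,0.23,0],
    [-0.84,0.29,0],
    [-0.82,0.34,0.1],
    [-0.79,0.39,0.1],
    [-0.77,0.44,0.1],
    [-0.74,0.49,0.1],
    [-0.7,0.54,0.1],
  ],
  twist=[
    [0,0,0.658],
    [0,0,0.658],
    [0,0,0.658],
    [0,0,0.658],
    [0,0,0.658],
    [0,0,0.658],
    [0,0,0.658],
    [0,0,0.658],
  ],
  gripper=[0.7,0.7,0.7,0.7,0.7,0.7,0.7,0.7],
)

```text
time: 12.05
tool_pos: [0.5167, -0.0162, 0.4425]
ee_rot: [-3.139, 0.002, 0.854]
wrist_force: [0.6, 1.0, -0.1]
width: 0.0799
finger_force: 0.0
```

>>> play_rows(
  translation=[
    [-0.66,0.59,0.1],
    [-0.62,0.63,0.1],
    [-0.58,0.67,0.1],
    [-0.54,0.7,0.1],
    [-0.49,0.74,0.1],
    [-0.44,0.77,0.1],
    [-0.39,0.8,0.1],
    [-0.2,0.5,0.1],
  ],
  twist=[
    [0,0,0.658],
    [0,0,0.658],
    [0,0,0.658],
    [0,0,0.658],
    [0,0,0.658],
    [0,0,0.658],
    [0,0,0.658],
    [0,0,0.658],
  ],
  gripper=[0.7,0.7,0.7,0.7,0.7,0.7,0.7,0.7],
)

```text
time: 12.85
tool_pos: [0.5192, -0.2869, 0.41]
ee_rot: [-3.139, 0.003, 0.325]
wrist_force: [0.1, -0.8, 0.2]
width: 0.08
finger_force: 0.0
```

```bash
python3 - <<'E'
from h import *
snap("wrist","w2.png")
for n in ["tongs_grip","tongs","holder","tongs_jaws"]: print(n,rep(n,"wrist"))
plan([.5195,-.298,.36],.33,2)
E
```

```text
tongs_grip []
tongs []
holder [([0.407, -0.421, 0.002], 0.95)]
tongs_jaws []
t 13.1 pos [ 0.5198 -0.2839  0.4116] rpy [-3.139e+00  1.000e-03  3.310e-01] F [-0.   0.2  0.4] w 0.0797 0.0
T [[-0.06, 0.17, 0.65], [-0.06, 0.17, 0.65]]
W [-0.011, 0.005, 0.006]
```

View pics/w2.png

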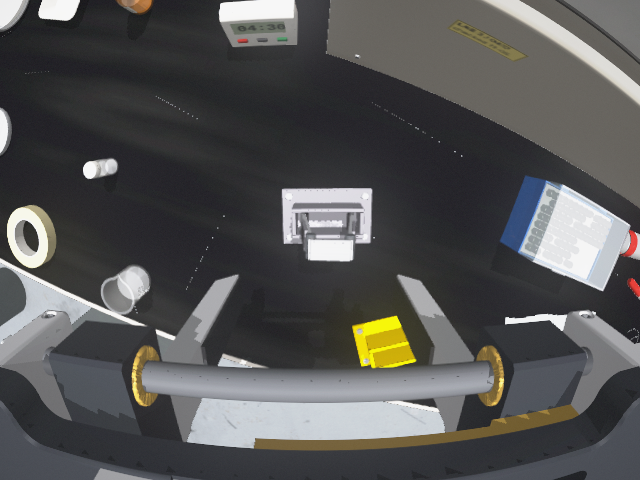

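The holder foot is square to the image, with corners at (283,189), (372,188), (375,241) and (284,243). The tongs' bow top is at (330,250). I'll backproject these.

```bash
cat >> h.py <<'E'
def backw(uv,z):
    m=robot.camera_model("wrist");R=cv2.Rodrigues(np.array(m["rvec"],float))[0];t=np.array(m["tvec"],float).ravel()
    K=np.array(m["camera_matrix"]);q=(np.array(uv,float)-K[:2,2])/[K[0,0],K[1,1]];r=np.linalg.norm(q,axis=1)
    d=np.c_[q/r[:,None]*np.sin(r)[:,None],np.cos(r)]@R;C=-R.T@t
    return C+d*((z-C[2])/d[:,2])[:,None]
E
python3 - <<'E'
from h import *
H=backw([(283,189),(372,188),(375,241),(284,243)],.003);print(H.round(4),H.mean(0).round(4))
print(np.degrees(np.arctan2(*(H[0]-H[1])[[1,0]]))-90,np.degrees(np.arctan2(*(H[1]-H[2])[[1,0]])),[np.linalg.norm(H[i]-H[i-1]).round(3) for i in range(4)])
B=backw([(307,238),(354,239),(354,261),(307,261)],.128);print(B.round(4),B.mean(0).round(4))
E
```

```text
[[ 0.5329 -0.239   0.003 ]
 [ 0.5648 -0.3276  0.003 ]
 [ 0.5115 -0.3515  0.003 ]
 [ 0.4769 -0.2582  0.003 ]] [ 0.5215 -0.2941  0.003 ]
19.804281093840387 24.112006126384365 [np.float64(0.059), np.float64(0.094), np.float64(0.058), np.float64(0.1)]
[[ 0.5231 -0.273   0.128 ]
 [ 0.5337 -0.306   0.128 ]
 [ 0.5177 -0.312   0.128 ]
 [ 0.5062 -0.2786  0.128 ]] [ 0.5202 -0.2924  0.128 ]
```

```bash
python3 - <<'E'
from h import *
plan([.520,-.2945,.263],.337,5)
E
```

```text
t 13.1 pos [ 0.5198 -0.2839  0.4116] rpy [-3.139e+00  1.000e-03  3.310e-01] F [-0.   0.2  0.4] w 0.0797 0.0
T [[-0.02, 0.05, 0.74], [-0.02, 0.05, 0.74], [-0.02, 0.05, 0.74], [-0.02, 0.05, 0.74], [-0.02, 0.05, 0.74]]
W [-0.004, 0.002, -0.011]
```

>>> play_rows(
  translation=[
    [-0.04,0.12,0.4],
    [-0.04,0.13,0.7],
    [0,0,0.7],
    [0,0,0.7],
    [0,0,0.6],
    [0,0,0.4],
    [0,0,0.22],
    [0,0,0],
  ],
  twist=[
    [0,0,-0.06],
    [0,0,0],
    [0,0,0],
    [0,0,0],
    [0,0,0],
    [0,0,0],
    [0,0,0],
    [0,0,0],
  ],
  gripper=[0.7,0.7,0.7,0.7,0.7,0.7,0.7,0.4],
)

```text
time: 13.9
tool_pos: [0.52, -0.2937, 0.2627]
ee_rot: [-3.139, 0.001, 0.338]
wrist_force: [-0.4, 0.3, -0.8]
width: 0.0748
finger_force: 0.0
```

>>> play_rows(
  translation=[
    [0,0,0],
    [0,0,0],
    [0,0,0],
    [0,0,0],
    [0,0,0],
    [0,0,0],
    [0,0,0],
    [0,0,0],
  ],
  twist=[
    [0,0,0],
    [0,0,0],
    [0,0,0],
    [0,0,0],
    [0,0,0],
    [0,0,0],
    [0,0,0],
    [0,0,0],
  ],
  gripper=[0.2,0.1,0.05,0,-0.03,-0.06,-0.1,-0.1],
)

```text
time: 14.7
tool_pos: [0.5202, -0.2952, 0.2647]
ee_rot: [3.14, -0.001, 0.336]
wrist_force: [0.2, -0.5, 4.8]
width: 0.0426
finger_force: 6.2
```

```bash
python3 - <<'E'
from h import *
plan([.498,-.04,.40],.337,8)
E
```

```text
t 14.7 pos [ 0.5202 -0.2952  0.2647] rpy [ 3.14e+00 -1.00e-03  3.36e-01] F [ 0.2 -0.5  4.8] w 0.0426 6.2
T [[0.2, -0.78, -0.42], [0.2, -0.78, -0.42], [0.2, -0.78, -0.42], [0.2, -0.78, -0.42], [0.2, -0.78, -0.42], [0.2, -0.78, -0.42], [0.2, -0.78, -0.42], [0.2, -0.78, -0.42]]
W [0.002, -0.001, -0.001]
```

>>> play_rows(
  translation=[
    [0,0,-0.1],
    [0,0,-0.2],
    [0,0,-0.4],
    [0,0,-0.6],
    [0,0,-0.6],
    [0,0,-0.5],
    [0,0,-0.3],
    [0,0,-0.1],
  ],
  twist=[
    [0,0,0],
    [0,0,0],
    [0,0,0],
    [0,0,0],
    [0,0,0],
    [0,0,0],
    [0,0,0],
    [0,0,0],
  ],
  gripper=[-0.1,-0.1,-0.1,-0.1,-0.1,-0.1,-0.1,-0.1],
)

```text
time: 15.5
tool_pos: [0.5201, -0.295, 0.3774]
ee_rot: [3.14, -0.001, 0.336]
wrist_force: [0.6, -0.3, -0.7]
width: 0.0425
finger_force: 2.5
```

```bash
python3 - <<'E'
from h import *
im=snap("scene","s5.png"); print(rep("tongs","scene"),rep("tongs_jaws","scene"),rep("tongs_grip","scene"))
cv2.imwrite("pics/s5c.png",cv2.resize(im[80:280,280:480,::-1],None,fx=3,fy=3,interpolation=cv2.INTER_CUBIC))
plan([.498,-.04,.37],.337,8)
E
```

```text
[([0.522, -0.291, 0.119], 0.72)] [([0.519, -0.292, 0.128], 0.53)] [([0.525, -0.298, 0.202], 0.47)]
t 15.7 pos [ 0.5199 -0.2949  0.3744] rpy [-3.14e+00  2.00e-03  3.36e-01] F [-0.1  0.8 -0.9] w 0.0425 2.5
T [[0.2, -0.77, 0.01], [0.2, -0.77, 0.01], [0.2, -0.77, 0.01], [0.2, -0.77, 0.01], [0.2, -0.77, 0.01], [0.2, -0.77, 0.01], [0.2, -0.77, 0.01], [0.2, -0.77, 0.01]]
W [-0.003, 0.002, -0.001]
```

View pics/s5c.png

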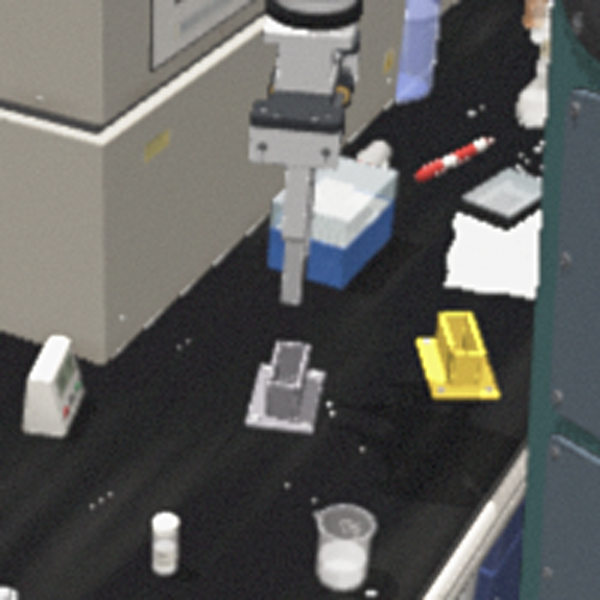

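The tongs hang upright in the gripper and clear of the holder. The vial stands at crop (166,543). I'll refine the vial position by thresholding its white cap in the top picture and in the current scene picture.

```bash
python3 - <<'E'
from h import *
def blob(im,u0,u1,v0,v1,th):
    g=cv2.cvtColor(im[v0:v1,u0:u1],cv2.COLOR_BGR2GRAY);n,l,s,c=cv2.connectedComponentsWithStats((g>th).astype(np.uint8))
    return [(c[i]+[u0,v0],s[i]) for i in range(1,n) if s[i,4]>8]
t=cv2.imread("pics/t2.png");s=cv2.imread("pics/s5.png")
for c,s_ in blob(t,315,340,240,265,150): print("top",c,s_,back("top",[c],.046).round(4))
for c,s_ in blob(s,322,348,245,280,150): print("scene",c,s_,back("scene",[c],.035).round(4))
g=cv2.cvtColor(s[245:280,322:348],cv2.COLOR_BGR2GRAY)
# scene: expected axis centre projections for candidate
for cam in["top","scene"]:
    m=robot.camera_model(cam)
    for p in[(.4975,-.039,0),(.4975,-.039,.048)]: print(cam,p,cv2.projectPoints(np.array([p]),np.array(m["rvec"],float),np.array(m["tvec"],float),np.array(m["camera_matrix"]),None)[0].ravel().round(1))
E
```

```text
top [325.94871795 251.53846154] [ 8  8  7  8 39] [[ 0.4973 -0.0437  0.046 ]]
scene [334.40268456 260.19463087] [  9   6   9  20 149] [[ 0.495  -0.0319  0.035 ]]
top (0.4975, -0.039, 0) [324.2 253.5]
top (0.4975, -0.039, 0.048) [324.4 251.4]
scene (0.4975, -0.039, 0) [334.8 269.3]
scene (0.4975, -0.039, 0.048) [335.1 253.9]
```

>>> play_rows(
  translation=[
    [0.1,-0.3,0],
    [0.15,-0.55,0],
    [0.2,-0.7,0],
    [0.2,-0.7,0],
    [0.2,-0.7,0],
    [0.2,-0.7,0],
    [0.1,-0.4,0],
    [0,-0.2,0],
  ],
  twist=[
    [0,0,0],
    [0,0,0],
    [0,0,0],
    [0,0,0],
    [0,0,0],
    [0,0,0],
    [0,0,0],
    [0,0,0],
  ],
  gripper=[-0.1,-0.1,-0.1,-0.1,-0.1,-0.1,-0.1,-0.1],
)

```text
time: 16.5
tool_pos: [0.5071, -0.1176, 0.3754]
ee_rot: [-3.141, 0.001, 0.338]
wrist_force: [0.0, -0.1, -0.7]
width: 0.0423
finger_force: 2.5
```

```bash
python3 - <<'E'
from h import *
snap("wrist","w3.png"); obs()
print(rep("vial","wrist"),rep("tongs_jaws","wrist"),rep("tongs","wrist"))
E
```

```text
{'time': 16.55, 'tool_pos': [0.507, -0.118, 0.376], 'ee_rot': [-3.141, 0.001, 0.338], 'wrist_force': [-0.155, 1.121, -1.734], 'width': 0.042, 'finger_force': 2.544, 'joint_positions': [-0.337, 0.029, 1.489, 0.0, 1.624, 0.896]}
[([0.502, -0.042, -0.002], 0.8)] [([0.373, 0.075, -0.003], 0.3)] []
```

View pics/w3.png

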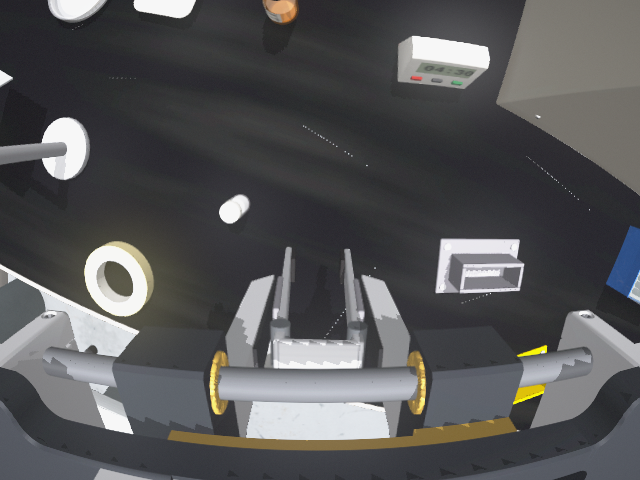

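The wrist view shows the vial cap at about (231,211) with its body running up to (243,201). The jaw tips are at (289,249) and (348,250).

```bash
python3 - <<'E'
from h import *
im=cv2.imread("pics/w3.png");g=cv2.cvtColor(im[185:230,210:260],cv2.COLOR_BGR2GRAY)
for th in(110,225):
    n,l,s,c=cv2.connectedComponentsWithStats((g>th).astype(np.uint8))
    for i in range(1,n):
        if s[i,4]>20: print(th,c[i]+[210,185],s[i])
print("cap",backw([(231.5,211)],.048).round(4),"base",backw([(242,202)],.005).round(4))
print("jaws",backw([(289,248),(348,249)],.1165).round(4),backw([(318.5,248.5)],.1165).round(4))
# projected ring of cap & base for candidates
from scipy.optimize import brentq
m=robot.camera_model("wrist");R=cv2.Rodrigues(np.array(m["rvec"],float))[0];t=np.array(m["tvec"],float).ravel();K=np.array(m["camera_matrix"])
def pw(P):
    c=R@P+t;th=np.arctan2(np.hypot(c[0],c[1]),c[2]);return K[:2,2]+K[0,0]*th*c[:2]/np.hypot(c[0],c[1])
for x,y in[(.4975,-.039),(.4985,-.042),(.502,-.042)]:
    P=np.array([pw(np.array([x+.01*np.cos(a),y+.01*np.sin(a),z])) for z in(0,.048) for a in np.linspace(0,6.3,40)]);print((x,y),P.min(0).round(1),P.max(0).round(1))
E
```

```text
110 [233.70664506 208.33063209] [  9   9  31  30 617]
225 [232.47239264 208.98977505] [  9  11  29  27 489]
cap [[ 0.5011 -0.0433  0.048 ]] base [[ 0.5019 -0.0437  0.005 ]]
jaws [[ 0.5069 -0.099   0.1165]
 [ 0.5193 -0.1368  0.1165]] [[ 0.5131 -0.1179  0.1165]]
(0.4975, -0.039) [214.7 193.9] [247.2 224.6]
(0.4985, -0.042) [218.2 193.9] [250.3 224.6]
(0.502, -0.042) [219.3 190.5] [251.4 220.9]
```

```bash
python3 - <<'E'
from h import *
plan([.4982,-.0415,.33],.338,4)
E
```

```text
t 16.7 pos [ 0.5074 -0.1199  0.3758] rpy [3.141 0.    0.335] F [ 0.4 -0.5 -1.5] w 0.0424 2.5
T [[0.11, -0.48, 0.29], [0.11, -0.48, 0.29], [0.11, -0.48, 0.29], [0.11, -0.48, 0.29]]
W [0.002, 0.001, -0.006]
```

>>> play_rows(
  translation=[
    [0.1,-0.4,0],
    [0.14,-0.6,0],
    [0.12,-0.54,0],
    [0.08,-0.3,0.3],
    [0.0,-0.08,0.4],
    [0,0,0.3],
    [0,0,0.12],
    [0,0,0],
  ],
  twist=[
    [0,0,0],
    [0,0,0],
    [0,0,0],
    [0,0,0],
    [0,0,0],
    [0,0,0],
    [0,0,0],
    [0,0,0],
  ],
  gripper=[-0.1,-0.1,-0.1,-0.1,-0.1,-0.1,-0.1,-0.1],
)

```text
time: 17.5
tool_pos: [0.4985, -0.0414, 0.3297]
ee_rot: [-3.141, 0.002, 0.335]
wrist_force: [0.2, 1.0, -0.3]
width: 0.0421
finger_force: 2.5
```

```bash
python3 - <<'E'
from h import *
im=snap("wrist","w4.png")
cv2.imwrite("pics/w4c.png",cv2.resize(im[180:380,220:420,::-1],None,fx=3,fy=3,interpolation=cv2.INTER_CUBIC))
print(backw([(318.5,248.5)],.1165).round(4)); plan([.4982,-.0415,.2675],.338,4)
E
```

```text
[[ 0.5169 -0.0347  0.1165]]
t 17.55 pos [ 0.4988 -0.0415  0.3306] rpy [-3.141e+00  1.000e-03  3.350e-01] F [ 0.2  0.  -0.6] w 0.0421 2.5
T [[-0.0, -0.0, 0.39], [-0.0, -0.0, 0.39], [-0.0, -0.0, 0.39], [-0.0, -0.0, 0.39]]
W [-0.0, 0.002, -0.007]
```

View pics/w4c.png

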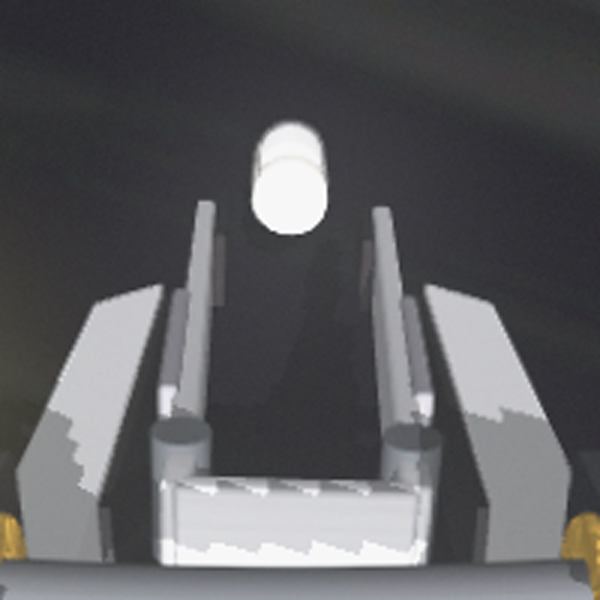

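The vial (crop x 290) sits midway between the jaw tips (205 and 382). One quick check along the other axis.

```bash
python3 - <<'E'
from h import *
P=backw([(316.7,245.3)],.048)[0];print(P.round(4),"jaw front",backw([(220+205/3,180+203/3),(220+382/3,180+208/3)],.071).mean(0).round(4))
c,s=np.cos(.335),np.sin(.335);d=P[:2]-[.4988,-.0415];print("tool x,y of vial",d@[c,s],d@[s,-c])
E
```

```text
[ 0.4997 -0.0395  0.048 ] jaw front [ 0.504  -0.0389  0.071 ]
tool x,y of vial 0.0014627983895107834 -0.0015671035374112503
```

>>> play_rows(
  translation=[
    [0.02,-0.02,0.15],
    [0,0,0.3],
    [0,0,0.4],
    [0,0,0.35],
    [0,0,0.25],
    [0,0,0.12],
    [0,0,0],
    [0,0,0],
  ],
  twist=[
    [0,0,0],
    [0,0,0],
    [0,0,0],
    [0,0,0],
    [0,0,0],
    [0,0,0],
    [0,0,0],
    [0,0,0],
  ],
  gripper=[-0.1,-0.1,-0.1,-0.1,-0.1,-0.1,-0.1,-0.1],
)

```text
time: 18.35
tool_pos: [0.4994, -0.0401, 0.2687]
ee_rot: [3.141, -0.001, 0.336]
wrist_force: [0.2, -0.6, -1.1]
width: 0.0422
finger_force: 2.5
```

>>> play_rows(
  translation=[
    [0,0,0],
    [0,0,0],
    [0,0,0],
    [0,0,0],
    [0,0,0],
    [0,0,0],
    [0,0,0],
    [0,0,0],
  ],
  twist=[
    [0,0,0],
    [0,0,0],
    [0,0,0],
    [0,0,0],
    [0,0,0],
    [0,0,0],
    [0,0,0],
    [0,0,0],
  ],
  gripper=[-0.11,-0.13,-0.15,-0.17,-0.18,-0.19,-0.2,-0.21],
)

```text
time: 19.15
tool_pos: [0.4992, -0.04, 0.2683]
ee_rot: [3.142, 0.0, 0.336]
wrist_force: [0.3, 0.0, -1.1]
width: 0.0378
finger_force: 24.0
```

>>> play_rows(
  translation=[
    [0,0,0],
    [0,0,0],
    [0,0,0],
    [0,0,0],
    [0,0,0],
    [0,0,0],
  ],
  twist=[
    [0,0,0],
    [0,0,0],
    [0,0,0],
    [0,0,0],
    [0,0,0],
    [0,0,0],
  ],
  gripper=[-0.22,-0.23,-0.25,-0.27,-0.3,-0.3],
)

```text
time: 19.75
tool_pos: [0.4992, -0.04, 0.2683]
ee_rot: [3.142, -0.0, 0.336]
wrist_force: [0.0, 0.2, -1.1]
width: 0.0377
finger_force: 29.9
```

Stopped at 37.7 mm with 30 N, so the vial is clamped. Lifting.

>>> play_rows(
  translation=[
    [0,0,-0.05],
    [0,0,-0.15],
    [0,0,-0.3],
    [0,0,-0.5],
    [0,0,-0.6],
    [0,0,-0.6],
    [0,0,-0.6],
    [0,0,-0.5],
  ],
  twist=[
    [0,0,0],
    [0,0,0],
    [0,0,0],
    [0,0,0],
    [0,0,0],
    [0,0,0],
    [0,0,0],
    [0,0,0],
  ],
  gripper=[-0.3,-0.3,-0.3,-0.3,-0.3,-0.3,-0.3,-0.3],
)

```text
time: 20.55
tool_pos: [0.4991, -0.04, 0.4032]
ee_rot: [3.14, -0.003, 0.336]
wrist_force: [0.2, -0.3, -0.6]
width: 0.0376
finger_force: 29.9
```

>>> play_rows(
  translation=[
    [0,0,-0.5],
    [0,0,-0.4],
    [0,0,-0.2],
    [0,0,-0.1],
    [0,0,0],
    [0,0,0],
    [0,0,0],
    [0,0,0],
  ],
  twist=[
    [0,0,0],
    [0,0,0],
    [0,0,0],
    [0,0,0],
    [0,0,0],
    [0,0,0],
    [0,0,0],
    [0,0,0],
  ],
  gripper=[-0.3,-0.3,-0.3,-0.3,-0.3,-0.3,-0.3,-0.3],
)

```text
time: 21.35
tool_pos: [0.4992, -0.04, 0.4474]
ee_rot: [-3.141, 0.001, 0.336]
wrist_force: [-0.2, -1.0, -1.6]
width: 0.0375
finger_force: 29.9
```

```bash
python3 - <<'E'
from h import *
im=snap("scene","s6.png"); print(rep("vial","scene"),rep("cover","scene"),rep("tape_roll","scene"),rep("beaker","scene"),rep("dropper_bottle","scene"))
cv2.imwrite("pics/s6c.png",cv2.resize(im[100:400,140:440,::-1],None,fx=2,fy=2,interpolation=cv2.INTER_CUBIC))
obs()
E
```

```text
[([0.496, -0.04, 0.179], 0.61), ([0.693, -0.018, 0.002], 0.39)] [([0.515, 0.27, 0.068], 0.91)] [([0.375, 0.07, -0.003], 0.66), ([0.376, -0.101, -0.003], 0.45)] [([0.374, -0.103, -0.002], 0.56)] [([0.694, -0.016, 0.001], 0.71), ([0.374, -0.102, -0.0], 0.59)]
{'time': 21.65, 'tool_pos': [0.499, -0.04, 0.448], 'ee_rot': [3.142, 0.0, 0.336], 'wrist_force': [-0.237, -0.438, -1.313], 'width': 0.038, 'finger_force': 29.892, 'joint_positions': [-0.193, -0.027, 1.403, -0.0, 1.766, 1.042]}
```

View pics/s6c.png

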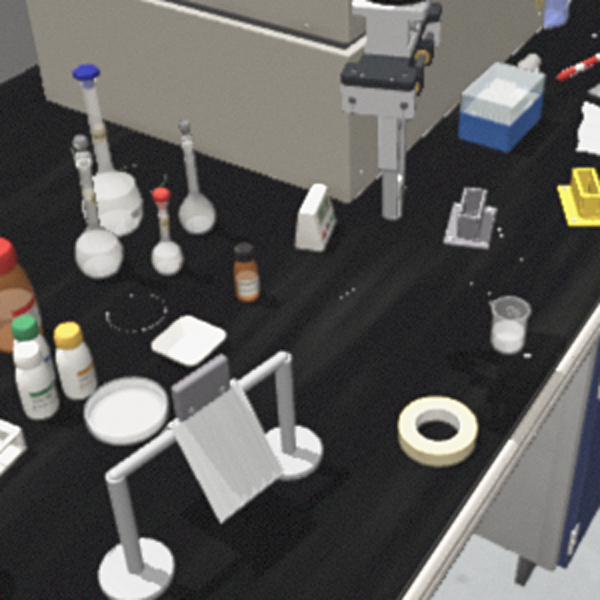

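The vial has left the worktop and is hidden between the jaws; the detector puts its underside at z = 0.179. The cover still hangs on the bar and the bystanders haven't moved, so I'm handing in.

```bash
python3 -c "
from bench import robot
print(robot.close_job())"
```

```text
the job is handed in; nothing more can be done
None
```

The cover hangs astride the rail, released, and the vial is held upright in the tongs about 18 cm above the worktop; the bystanders stayed where they were, and I handed the job in at about 22 s, though the judge's result was not shown.

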